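# Rewind and unload the filter-tape cassette

### The arm

A 6-joint arm with a two-finger parallel gripper is mounted at the origin on the work surface. World frame = base frame: x ahead of the robot, y to its left, z up, the work surface at z = 0. Lengths are in m, angles in rad, forces in N, time in s.
With the tool pointing down it reaches from about 0.35 to 0.975 m from the base axis. Payload 4.9 kg.
Tool frame: the origin (TCP) lies midway between the tips of the shut fingers; the grasp point (between the pads) lies 19 mm behind it; x points along the fingers, y is the direction in which the jaws open and shut, and the axes are right-handed (so a half turn about x gives the same grasp; the last joint's range is limited). The gripper opens to 85 mm and grips with 20 to 120 N. Pads are 22 mm wide; open, the fingers measure 114 mm over their backs; the gripper's body (76 mm by 85 mm) begins 54 mm behind the grasp point. The pads swing forward as they close: fully open they stand 13 mm farther back than shut.
Start: joints at [-1.318, 0.053, 1.613, -0, 1.476, -0.119], TCP at [0.227, -0.582, 0.204] pointing down, gripper open.
Joint ranges: [-3.01, 3.01], [-1.01, 2.22], [0.06, 2.58], [-1.02, 4.17], [0.09, 2.62], [-3.14, 3.14]. Speed limits (rad/s): [2.57, 2.57, 3.14, 3.14, 3.14, 3.14].

### API

Orientations are given as a 3x3 rotation matrix whose columns are the frame's x, y, z axes.
In Python, from station import telemetry, viewer, sign_off gives the robot as it stands.
- The arm moves only by the shell command python3 -m crank 'ROWS'. ROWS is JSON, a list that holds one entry, the list of rows, each a list of 7 numbers: the shift along the world's x, y, z in mm, then the turn, a rotation vector about the world's x, y, z in rad, then the opening, from -1 (shut) to 1 (fully open). In form: [[[dx, dy, dz, ax, ay, az, claw], ...]]. A call has 1 to 12 rows; each row shifts and turns the commanded pose from where the row before left it; what a row does not reach is not made up. A row lasts 1/12 s, in which the tool goes at most 41.7 mm and 7.16 degrees, less where a joint would pass 70% of its speed; a pose out of reach is approached as far as the arm can. A call is refused whole if a number of a shift passes 41.7 or a number of a turn 0.125, either way. A call with a gripper value outside its range is refused whole. The fingers move at their own pace and stop on an object; the grip force is fixed at half the most. Time passes only in rows, so rows that do not move let the fingers close. It gives the time, the measured TCP pose, the force and the opening at its end, in the units of the state.
- telemetry.get_obs(): the state, without advancing time (a new reading comes with each control period).
- viewer.read_camera(name): name is "scene" or "top" or "wrist"; returns (picture, depth): 480x640x3 uint8, red, green, blue; 480x640 float32, m along the optical axis (not along the pixel's ray), 0 where there is no reading.
- viewer.calibration(name): a dict with "K" (3x3 intrinsics, pixels), "extrinsics" (4x4, takes a point from world to camera coordinates). Camera axes: x right, y down, z forward; pixel columns grow to the right and rows downward; lengths in m; the calibration is good to about 2 mm. A picture is of the moment at which its call begins: read the wrist's pose just before it. calibration takes no time and is no camera call; for the wrist camera it gives the pose at the moment of the call.
- sign_off(): hands the job in, once; it reports no verdict.
Trained networks look in the newest picture that a camera, given by its name, has taken for a name from the list of things; names that differ only in an ending like _2 or _b are one class to them, and where a whole thing is asked for, a point or a joint stands for the part that bears it (a point fixed in the world has none). Each returns a list of dicts, best first, with "score" (0 to 1); they miss things now and then, are a little off and sometimes report something else, mostly with a low value. They report only what shows in the picture. A call takes as long as a camera call.
- viewer.outline_of(name, camera): "pixels" (480x640 bool, what is visible of it) and "position" ([column, row] in pixels, amid what is visible of it).
The state is a dict: "time": time; "qpos": joint angles; "joint_vel": joint speeds; "effort": joint torques, N m; "position": TCP position; "orientation": TCP orientation; "force": force on the tool from outside, world axes, zero at the start; "ft_torque": the same for the moment, N m; "opening": opening from 0.0 (shut) to 1.0 (fully open).
Only numpy, scipy, OpenCV 4.12 (cv2) and the standard library are available. Lean on these libraries where they do the work, as an engineer would, in place of code of your own. Each camera call takes 0.05 s, during which the arm holds its last target. There are 200 camera calls.

### The job

Rewind the filter tape by turning the sampler's red-knobbed crank clockwise (seen from above) until you feel its steady resistance suddenly drop away, and stop there, within half a turn of the drop. Then lift the cassette with the yellow grip straight out of its well, carry it steadily and set it down upright in the blue tray, without dropping it, and let go. Do not press hard on the sampler's housing, and leave the other things on the bench alone.

Things in the scene. Friction and masses are not known exactly. Their poses are not given: they have to be found in the camera images.
- sampler: white bench-top filter-tape sampler, 200 (x) x 260 (y) x 120 mm high, fixed; origin at the centre of its underside, its blue front faces its own -x. Its flat top carries the crank (axis at y +60 mm) and, at y -80 mm, the cassette's well: 93 x 45 mm, 30 mm deep, long side along x
- crank_axis (a point): point on the crank's upright turning axis, at the top face of the black crank arm, 150 mm above the table (arm 16 mm wide, 8 mm thick, reaching to the knob at any start angle; only the knob stands higher, its top at 187 mm). Winds clockwise from above; at the start anticlockwise is blocked
- crank_knob (a point): centre of the red knob: upright cylinder 22 mm across, 36 mm tall, free to spin on its pin, 45 mm from the crank axis, lower end 1 mm above the arm. Tape drags by steady friction, about 9 N at the knob while turning (3 to 9 N stay on a hand that stops and holds), for 1.2 to 2.4 turns (differs every time, cannot be seen), then lets go within a few degrees: under 1 N
- tail (a joint): turn in rad of the tape-end wheel inside the closed housing, out of sight: 0 until the tape lets go, then 0.003 per radian of further winding (0.0094 at half a turn). That is below the noise of its reading (about 0.01), so the release has to be felt at the crank
- cassette: black cassette, 90 (x) x 42 (y) x 50 mm, 0.16 kg, with a yellow grip rib on top, 60 (x) x 14 (y) x 24 mm (whole height 74 mm); origin at the centre of its underside. At the start it sits in the sampler's well, 1.5 mm clearance each side, underside 90 mm above the table
- tray_blue: blue open tray, 150 (x) x 110 (y) x 35 mm high, walls 4 mm, floor 4 mm thick, fixed to the bench, empty at the start; origin at the centre of its underside. It stands left or right of the sampler
- tray_white: white tray of the same size on the other side of the sampler, holding the spare cassette
- spare: spare cassette with a grey grip, same size, in the white tray; leave it alone
- amber_bottle: amber bottle, 72 mm across, 150 mm tall, behind; leave it alone
- reagent_jar: white jar, 68 mm across, 90 mm tall, behind; leave it alone
- beaker: glass beaker, 72 mm across, 85 mm tall, behind; leave it alone
- vial_a: small clear vial, 28 mm across, 60 mm tall; leave it alone
- vial_b: small amber vial, 28 mm across, 60 mm tall; leave it alone
- calculator: grey calculator lying flat, 130 x 75 x 16 mm; leave it alone

How it is judged:
On the way, in this order (a step that is already met when the one before it is completed fails the run):
1. the tape has been wound until it let go (value of joint tail above 0.00015 rad), for 0.05 s.
2. the cassette has been lifted clear of its well (z of cassette in the frame of sampler above 0.122 m), for 0.05 s.
At the end, for the whole second after the job is handed in: The tape has let go and the crank has been turned no more than half a turn beyond that; the cassette stands upright (within 6 degrees), flat on the floor of the blue tray (underside within 5 mm of it, centre within 50 mm of the tray's), at rest and released (value of joint tail between 0.00015 and 0.0099 rad and z of cassette in the frame of tray_blue between -0.002 and 0.009 m and horizontal distance between cassette and tray_blue below 0.05 m and angle between cassette's own z axis and vertical below 0.1 rad and linear speed of cassette below 0.02 m/s and contact force between the fingers and cassette below 0.1 N); the robot touches nothing.
It fails at once if the crank is wound more than half a turn past the release (value of joint tail above 0.0099 rad).
It fails at once if the cassette is dropped or thrown (faster than 1.2 m/s) (linear speed of cassette above 1.2 m/s).
It fails at once if another thing on the bench is pushed aside or picked up (more than 30 mm) (distance of any of spare, amber_bottle, reagent_jar, beaker, vial_a, vial_b, calculator from where it was at the start of the episode above 0.03 m).
It fails at once if the fingers press on the sampler's housing with over 25 N (contact force between the fingers and sampler above 25 N).
It also fails if it takes over 70 s, if anything falls off the work surface, if the arm or the gripper's body presses on something with over 40 N, if the wrist force passes 120 N, or if a joint passes its speed limit or range.

## Working session

There is one attempt and no reset: what is moved stays moved. The work goes in short steps, Python scripts to look and compute and a shell command to move; the robot and the scene stay as the last step left them, time stands still between calls to the robot, and variables do not carry over. Pictures are saved under pics/ and viewed, and the job is handed in when it is done.

```bash
mkdir -p pics; ls; cat > h.py <<'E'
import numpy as np,cv2
from station import telemetry,viewer
def snap(cam,fn=None):
    cal=viewer.calibration(cam); im,d=viewer.read_camera(cam)
    if fn: cv2.imwrite('pics/'+fn,cv2.cvtColor(im,cv2.COLOR_RGB2BGR))
    return im,d,cal
def world(d,cal):
    K=np.array(cal['K']);T=np.linalg.inv(np.array(cal['extrinsics']))
    v,u=np.mgrid[0:480,0:640]
    P=np.stack([(u-K[0,2])/K[0,0]*d,(v-K[1,2])/K[1,1]*d,d,np.ones_like(d)],-1)
    return (P@T.T)[...,:3]
E
python3 - <<'E'
from h import *
o=telemetry.get_obs()
for k,v in o.items(): print(k,np.round(v,3).tolist())
for c in ['top','scene']:
    im,d,cal=snap(c,c+'1.png');W=world(d,cal)
    for n in ['sampler','crank_knob','crank_axis','cassette','tray_blue','tray_white']:
        for r in viewer.outline_of(n,c)[:2]:
            m=r['pixels']&(d>0); p=W[m]
            if len(p): print(c,n,round(r['score'],2),np.round(r['position']),m.sum(),np.round(np.median(p,0),3),np.round(np.percentile(p,2,axis=0),3),np.round(np.percentile(p,98,axis=0),3))
E
```

```text
pics
time 0.0
qpos [-1.318, 0.053, 1.614, 0.0, 1.476, -0.119]
joint_vel [-0.0, 0.0, -0.0, -0.002, 0.0, -0.0]
effort [0.0, -39.369, -37.018, -0.0, 0.007, 0.0]
position [0.227, -0.582, 0.203]
orientation [[-0.0, 0.363, -0.932], [0.002, -0.932, -0.363], [-1.0, -0.002, -0.0]]
force [-0.763, -0.013, 0.298]
ft_torque [-0.042, 0.016, 0.04]
opening 1.001
top sampler 0.69 [304. 281.] 9754 [ 0.514 -0.023  0.12 ] [ 0.414 -0.15   0.09 ] [0.624 0.105 0.124]
top sampler 0.52 [252. 283.] 115 [0.491 0.076 0.186] [0.482 0.067 0.159] [0.501 0.087 0.19 ]
top crank_knob 0.68 [252. 283.] 117 [0.491 0.076 0.186] [0.482 0.067 0.159] [0.501 0.087 0.19 ]
top crank_axis 0.82 [270. 278.] 906 [0.506 0.04  0.131] [0.482 0.007 0.121] [0.542 0.084 0.188]
top cassette 0.83 [338. 269.] 884 [ 0.528 -0.1    0.141] [ 0.488 -0.124  0.107] [ 0.574 -0.078  0.167]
top tray_blue 0.79 [155. 287.] 3412 [0.48  0.335 0.005] [ 0.404  0.265 -0.   ] [0.556 0.395 0.036]
top tray_white 0.59 [437. 293.] 2367 [ 0.511 -0.325  0.006] [ 0.421 -0.38  -0.   ] [ 0.575 -0.255  0.038]
scene sampler 0.69 [351. 251.] 10098 [ 0.605 -0.017  0.115] [ 0.429 -0.143  0.004] [0.639 0.113 0.121]
scene crank_knob 0.7 [235. 285.] 279 [ 0.671 -0.248  0.039] [ 0.652 -0.261  0.004] [ 0.677 -0.237  0.061]
scene crank_knob 0.52 [393. 205.] 133 [0.501 0.077 0.174] [0.489 0.068 0.154] [0.506 0.087 0.187]
scene crank_axis 0.9 [382. 219.] 786 [0.516 0.048 0.13 ] [0.487 0.007 0.117] [0.545 0.085 0.185]
scene crank_axis 0.67 [179. 211.] 1119 [ 0.418 -0.47   0.013] [ 0.352 -0.535 -0.001] [ 0.473 -0.409  0.017]
scene cassette 0.64 [313. 221.] 686 [ 0.555 -0.098  0.138] [ 0.474 -0.122  0.117] [ 0.582 -0.076  0.163]
scene tray_blue 0.78 [502. 261.] 2893 [0.476 0.334 0.006] [ 0.401  0.266 -0.002] [0.564 0.396 0.034]
scene tray_white 0.85 [219. 241.] 1740 [ 0.516 -0.323  0.007] [ 0.42  -0.38  -0.002] [ 0.584 -0.253  0.035]
```

View pics/top1.png

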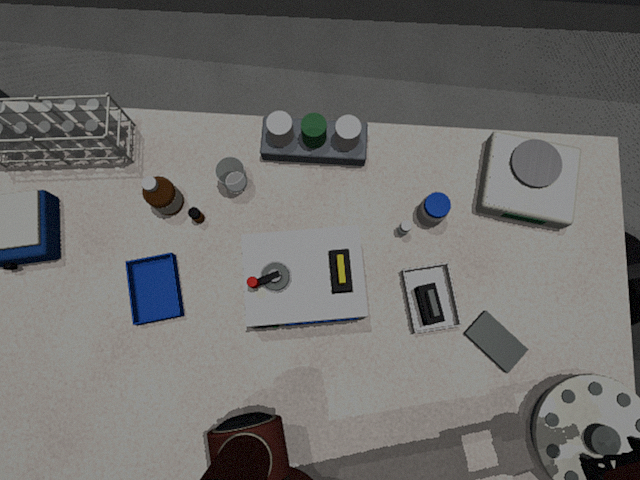

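View pics/scene1.png

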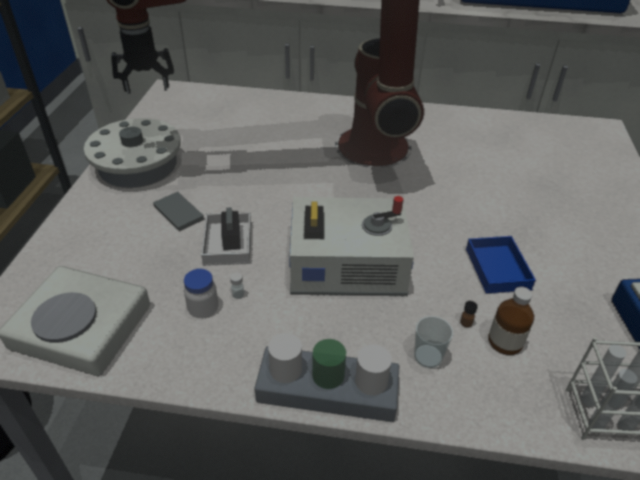

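```bash
python3 - <<'E'
from h import *
im,d,cal=snap('top');W=world(d,cal)
def rect(p,n):
    r=cv2.minAreaRect((p[:,:2]*1000).astype(np.float32)); print(n,np.round(r[0],1),np.round(r[1],1),round(r[2],2))
def get(n):
    r=viewer.outline_of(n,'top')[0];return r['pixels']&(d>0)
x,y,z=W[...,0],W[...,1],W[...,2]
# sampler top plane
m=(abs(z-.12)<.004)&(x>.38)&(x<.68)&(abs(y)<.2)
k=cv2.morphologyEx(m.astype(np.uint8),cv2.MORPH_OPEN,np.ones((3,3)))
rect(W[k>0],'sampler top'); print(np.median(z[k>0]))
m=get('cassette'); print('cas z',np.percentile(z[m],[5,50,95]).round(3)); rect(W[m&(z>.155)],'grip'); rect(W[m&(z>.13)&(z<.148)],'body')
g=W[m&(z>.155)];print(g.mean(0))
m=get('crank_knob');p=W[m&(z>.18)];print('knob',p.mean(0),p.max(0)-p.min(0))
m=get('tray_blue');rect(W[m],'tray')
m=(abs(z-.150)<.006)&(x>.45)&(x<.6)&(y>0)&(y<.12);rect(W[m],'arm');print(m.sum())
hsv=cv2.cvtColor(im,cv2.COLOR_RGB2HSV)
yl=(abs(hsv[...,0].astype(int)-27)<8)&(hsv[...,1]>120)&(z>.155)&(abs(y+.1)<.05);rect(W[yl],'yellow')
E
```

```text
sampler top [521.6 -21.8] [200.5 260.1] 8.43
0.12030456828562519
cas z [0.137 0.141 0.165]
grip [ 533.1 -100.9] [59.9 14. ] 8.53
body [ 532.8 -101.1] [90.3 41.7] 9.49
[ 0.5325337  -0.10067443  0.16385964]
knob [0.49162882 0.07717384 0.18686594] [0.02025852 0.02034502 0.01198224]
tray [482.2 337.5] [160.2 125.8] 15.68
arm [507.9  49.2] [27.3 53.1] 20.97
226
yellow [474.6 -92.5] [ 27.3 175.8] 82.25
```

The top picture shows the sampler in the middle, with the knob at (252,283), the yellow grip at (340,268) and the blue tray at (155,287). The spare is in the white tray at (430,300).

Fitted values:
- **Sampler:** yaw is about 8.4°.
- **Crank axis:** about (0.5128, 0.0376).
- **Knob:** (0.4916, 0.0772), at radius 44.9 mm, which matches the stated 45 mm.

Next I move over the knob.

```bash
python3 -m crank '[[[11,27.5,4,0,0,-0.0187,1],[11,27.5,4,0,0,-0.0187,1],[11,27.5,4,0,0,-0.0187,1],[11,27.5,4,0,0,-0.0187,1],[11,27.5,4,0,0,-0.0187,1],[11,27.5,4,0,0,-0.0187,1],[11,27.5,4,0,0,-0.0187,1],[11,27.5,4,0,0,-0.0187,1],[11,27.5,4,0,0,-0.0187,1],[11,27.5,4,0,0,-0.0187,1],[11,27.5,4,0,0,-0.0187,1],[11,27.5,4,0,0,-0.0187,1]]]'
python3 -m crank '[[[11,27.5,0,0,0,0,1],[11,27.5,0,0,0,0,1],[11,27.5,0,0,0,0,1],[11,27.5,0,0,0,0,1],[11,27.5,0,0,0,0,1],[11,27.5,0,0,0,0,1],[11,27.5,0,0,0,0,1],[11,27.5,0,0,0,0,1],[11,27.5,0,0,0,0,1],[11,27.5,0,0,0,0,1],[11,27.5,0,0,0,0,1],[0,0,0,0,0,0,1]]]'
python3 - <<'E'
from h import *
im,d,cal=snap('wrist','w1.png');W=world(d,cal);z=W[...,2]
o=telemetry.get_obs();print(o['position'],np.round(o['orientation'],3).tolist(),o['force'])
r=viewer.outline_of('crank_knob','wrist')
for q in r[:2]:
    m=q['pixels']&(z>.18)&(z<.195);p=W[m];print(q['score'],q['position'],m.sum(),p.mean(0),p.min(0),p.max(0))
E
```

```text
time: 1.9
position: [0.3593, -0.251, 0.2524]
orientation: [[0.001, 0.146, -0.989], [-0.001, -0.989, -0.146], [-1.0, 0.001, -0.001]]
force: [0.7, -0.4, 0.1]
opening: 1.0
time: 2.9
position: [0.4809, 0.054, 0.252]
orientation: [[0.0, 0.152, -0.988], [0.002, -0.988, -0.152], [-1.0, -0.002, -0.001]]
force: [-0.6, -0.3, 0.3]
opening: 1.0
[0.48030638 0.05211213 0.25193178] [[-0.0, 0.151, -0.989], [0.0, -0.989, -0.151], [-1.0, -0.0, 0.0]] [-0.1559443  -0.21995434 -0.10281994]
0.59 [285.6, 213.6] 891 [0.49285784 0.07797134 0.18632542] [0.4811447  0.067491   0.18039682] [0.50303778 0.08858063 0.18875111]
```

```bash
python3 - <<'E'
from h import *
im,d,cal=snap('scene');W=world(d,cal);z=W[...,2]
r=viewer.outline_of('tray_blue','scene')[0];p=W[r['pixels']&(z>.03)&(z<.04)]
q=cv2.minAreaRect((p[:,:2]*1000).astype(np.float32));print(q,len(p))
E
```

```text
((481.96429443359375, 330.7344970703125), (155.47352600097656, 112.43582916259766), 14.670746803283691) 302
```

```bash
python3 -m crank '[[[12,25.3,0,0,0,0,1],[0,0,-25,0,0,0,1],[0,0,-30,0,0,0,1],[0,0,-25,0,0,0,1],[0,0,-10,0,0,0,1],[0,0,-5,0,0,0,1],[0,0,0,0,0,0,1],[0,0,0,0,0,0,1]]]'
python3 -m crank '[[[0,0,0,0,0,0,-1],[0,0,0,0,0,0,-1],[0,0,0,0,0,0,-1],[0,0,0,0,0,0,-1],[0,0,0,0,0,0,-1],[0,0,0,0,0,0,-1],[0,0,0,0,0,0,-1],[0,0,0,0,0,0,-1]]]'
python3 - <<'E'
from h import *
im,d,cal=snap('wrist','w2.png')
o=telemetry.get_obs();print(o['position'],o['force'],o['opening'])
E
```

```text
time: 3.77
position: [0.4929, 0.075, 0.1586]
orientation: [[0.002, 0.146, -0.989], [-0.0, -0.989, -0.146], [-1.0, 0.0, -0.002]]
force: [0.4, -1.0, -0.5]
opening: 1.003
time: 4.43
position: [0.4936, 0.0756, 0.1594]
orientation: [[0.004, 0.147, -0.989], [-0.0, -0.989, -0.147], [-1.0, 0.001, -0.004]]
force: [0.6, 0.1, 7.1]
opening: 0.003
[0.49363343 0.07557388 0.15938694] [ 0.04156541 -0.28204405  6.05562868] 0.0011014795456301487
```

View pics/w2.png

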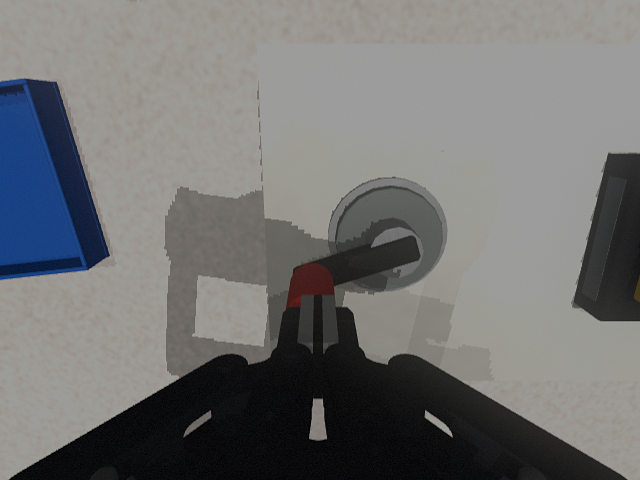

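```bash
python3 - <<'E'
from h import *
cal=viewer.calibration('wrist');K=np.array(cal['K']);T=np.array(cal['extrinsics'])
o=telemetry.get_obs();p=np.array(o['position'])
def pr(q):
    c=T[:3,:3]@q+T[:3,3];u=K@c;return np.round(u[:2]/u[2]),round(c[2],3)
print('cam',-T[:3,:3].T@T[:3,3])
for n,q in dict(tcp=p,gp=p+[0,0,.019],kt=np.array([.492,.0775,.187]),kb=np.array([.492,.0775,.151]),ax=np.array([.5128,.0376,.15])).items(): print(n,q,pr(q))
im,d,cal=snap('wrist');W=world(d,cal);hsv=cv2.cvtColor(im,cv2.COLOR_RGB2HSV)
m=((hsv[...,0]<8)|(hsv[...,0]>172))&(hsv[...,1]>150)&(d>0);p=W[m];print(m.sum(),p.mean(0),np.percentile(p,[2,98],axis=0))
im,d,cal=snap('scene','s2.png');W=world(d,cal)
r=viewer.outline_of('crank_knob','scene')
for q in r[:3]:
  p=W[q['pixels']&(d>0)];print(q['score'],q['position'],p.mean(0))
cv2.imwrite('pics/s2c.png',cv2.resize(cv2.cvtColor(im[100:300,300:480],cv2.COLOR_RGB2BGR),None,fx=3,fy=3))
E
```

```text
cam [0.57264863 0.08749397 0.32949809]
tcp [0.49363343 0.07557388 0.15938694] (array([317., 285.]), np.float64(0.187))
gp [0.49363343 0.07557388 0.17838694] (array([317., 303.]), np.float64(0.168))
kt [0.492  0.0775 0.187 ] (array([312., 316.]), np.float64(0.161))
kb [0.492  0.0775 0.151 ] (array([313., 280.]), np.float64(0.195))
ax [0.5128 0.0376 0.15  ] (array([398., 253.]), np.float64(0.191))
932 [0.50041075 0.08052451 0.17795701] [[0.49404132 0.06925449 0.1570653 ]
 [0.50348461 0.08866051 0.2292541 ]]
0.43 [396.8, 208.0] [0.50062725 0.07863828 0.1686427 ]
```

View pics/s2c.png

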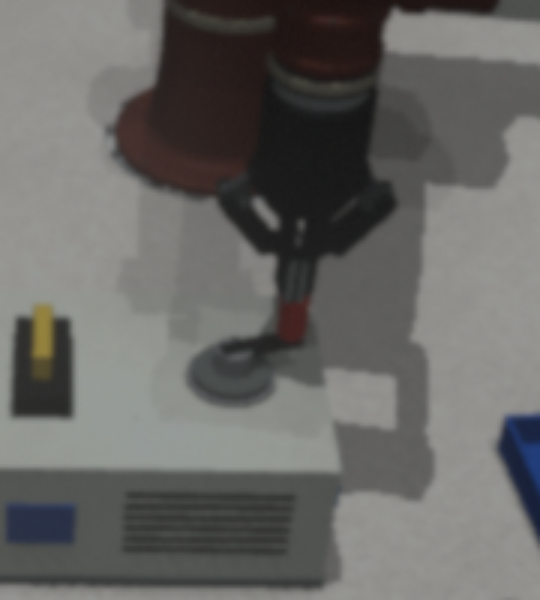

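```bash
python3 - <<'E'
from h import *
im,d,cal=snap('wrist','w3.png');W=world(d,cal)
for c in (290,296,308,318,330,345):
  print(c,[ (r,im[r,c].tolist(),np.round(W[r,c]*1000).tolist()) for r in (270,290,300,310,325,340)])
o=telemetry.get_obs();print(o['force'],o['opening'],o['position'])
cv2.imwrite('pics/w3c.png',cv2.resize(cv2.cvtColor(im[230:380,220:420],cv2.COLOR_RGB2BGR),None,fx=4,fy=4,interpolation=cv2.INTER_CUBIC))
E
```

```text
290 [(270, [102, 100, 94], [483.0, 90.0, 120.0]), (290, [67, 31, 29], [495.0, 88.0, 171.0]), (300, [69, 28, 28], [497.0, 88.0, 184.0]), (310, [30, 29, 29], [499.0, 87.0, 198.0]), (325, [21, 21, 19], [499.0, 86.0, 207.0]), (340, [18, 19, 20], [499.0, 86.0, 217.0])]
296 [(270, [70, 33, 30], [498.0, 87.0, 155.0]), (290, [71, 29, 28], [500.0, 86.0, 180.0]), (300, [95, 29, 25], [498.0, 85.0, 187.0]), (310, [29, 28, 29], [499.0, 85.0, 196.0]), (325, [24, 25, 24], [499.0, 84.0, 208.0]), (340, [19, 18, 19], [499.0, 84.0, 216.0])]
308 [(270, [71, 32, 31], [502.0, 81.0, 163.0]), (290, [70, 28, 25], [502.0, 81.0, 184.0]), (300, [59, 57, 57], [503.0, 81.0, 195.0]), (310, [56, 58, 56], [503.0, 80.0, 203.0]), (325, [54, 55, 55], [504.0, 80.0, 214.0]), (340, [52, 51, 52], [504.0, 80.0, 224.0])]
318 [(270, [73, 36, 32], [502.0, 76.0, 160.0]), (290, [69, 30, 29], [502.0, 77.0, 183.0]), (300, [28, 25, 25], [504.0, 77.0, 196.0]), (310, [26, 27, 23], [504.0, 77.0, 203.0]), (325, [26, 24, 22], [504.0, 77.0, 214.0]), (340, [17, 17, 15], [504.0, 77.0, 223.0])]
330 [(270, [28, 28, 28], [498.0, 70.0, 150.0]), (290, [65, 30, 29], [499.0, 71.0, 175.0]), (300, [60, 59, 57], [505.0, 72.0, 195.0]), (310, [57, 57, 56], [505.0, 73.0, 204.0]), (325, [56, 55, 54], [505.0, 73.0, 214.0]), (340, [56, 57, 56], [505.0, 73.0, 223.0])]
345 [(270, [31, 30, 29], [500.0, 62.0, 151.0]), (290, [92, 91, 86], [474.0, 55.0, 119.0]), (300, [141, 139, 131], [468.0, 54.0, 120.0]), (310, [31, 30, 30], [502.0, 66.0, 196.0]), (325, [30, 26, 26], [503.0, 67.0, 209.0]), (340, [23, 24, 23], [502.0, 67.0, 218.0])]
[ 0.56278251 -0.31226805  6.45464661] -0.0010710623402902515 [0.49363432 0.07553445 0.15940111]
```

View pics/w3c.png

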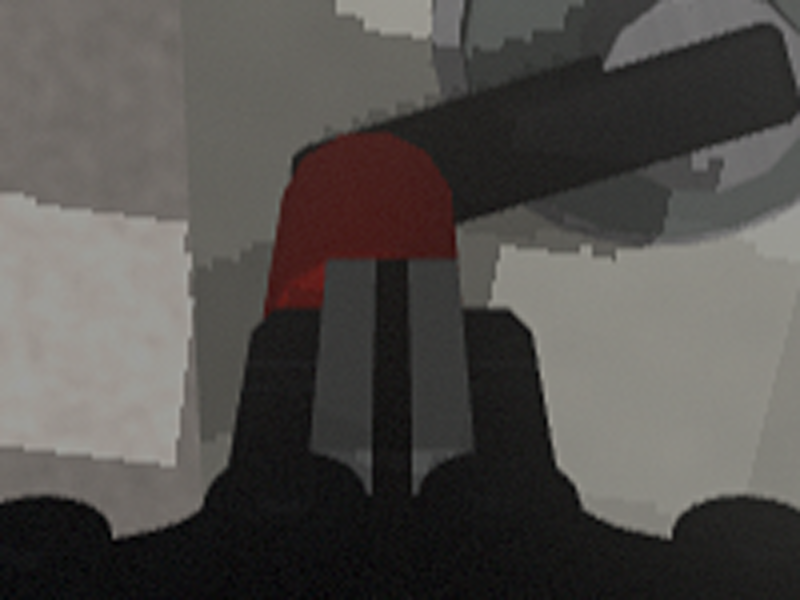

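```bash
python3 -m crank '[[[0,0,20,0,0,0,-1],[0,0,20,0,0,0,-1],[0,0,10,0,0,0,-1],[0,0,0,0,0,0,-1],[0,0,0,0,0,0,-1]]]'
python3 - <<'E'
from h import *
o=telemetry.get_obs();print(o['force'],o['opening'],o['position'])
im,d,cal=snap('wrist','w4.png');W=world(d,cal)
for c in (308,330):
  print(c,[ (r,im[r,c].tolist(),np.round(W[r,c]*1000).tolist()) for r in range(270,345,6)])
cv2.imwrite('pics/w4c.png',cv2.resize(cv2.cvtColor(im[230:380,220:420],cv2.COLOR_RGB2BGR),None,fx=4,fy=4,interpolation=cv2.INTER_CUBIC))
E
```

```text
time: 5.1
position: [0.4923, 0.0755, 0.2072]
orientation: [[0.001, 0.147, -0.989], [-0.0, -0.989, -0.147], [-1.0, 0.0, -0.001]]
force: [-1.1, 0.6, 0.2]
opening: -0.001
[-1.06882083  0.62921621  0.22836883] -0.0009026449076019806 [0.49232858 0.07553678 0.20724423]
308 [(270, [91, 30, 29], [490.0, 80.0, 185.0]), (276, [92, 34, 30], [487.0, 80.0, 187.0]), (282, [92, 33, 31], [483.0, 79.0, 186.0]), (288, [93, 91, 86], [448.0, 76.0, 120.0]), (294, [80, 78, 75], [502.0, 81.0, 237.0]), (300, [58, 58, 57], [503.0, 81.0, 244.0]), (306, [57, 56, 56], [502.0, 81.0, 248.0]), (312, [57, 57, 56], [502.0, 80.0, 253.0]), (318, [57, 56, 56], [502.0, 80.0, 257.0]), (324, [55, 55, 54], [502.0, 80.0, 260.0]), (330, [55, 56, 54], [502.0, 80.0, 264.0]), (336, [56, 56, 55], [503.0, 80.0, 269.0]), (342, [63, 64, 63], [503.0, 80.0, 273.0])]
330 [(270, [90, 34, 29], [492.0, 69.0, 187.0]), (276, [128, 120, 114], [460.0, 61.0, 120.0]), (282, [136, 136, 128], [455.0, 60.0, 119.0]), (288, [139, 137, 129], [450.0, 60.0, 119.0]), (294, [114, 114, 107], [504.0, 72.0, 239.0]), (300, [60, 60, 59], [504.0, 72.0, 243.0]), (306, [60, 60, 59], [504.0, 72.0, 248.0]), (312, [60, 60, 58], [572.0, 87.0, 377.0]), (318, [56, 58, 56], [503.0, 72.0, 256.0]), (324, [59, 59, 57], [504.0, 73.0, 261.0]), (330, [58, 58, 57], [504.0, 73.0, 265.0]), (336, [56, 58, 56], [504.0, 73.0, 269.0]), (342, [62, 62, 64], [503.0, 73.0, 271.0])]
```

View pics/w4c.png

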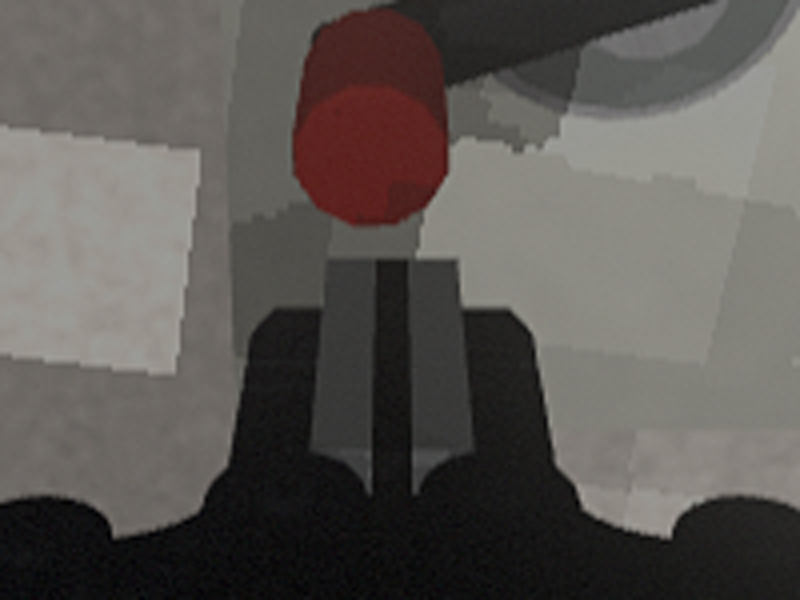

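Shut, the finger tips stand about 28 mm above the reported TCP: they rested on the knob top at 187 mm with the TCP reading 159. I'll use tip z = TCP + 28 mm from here. Next I reopen and go lower.

```bash
python3 -m crank '[[[0,0,0,0,0,0,1],[0,0,0,0,0,0,1],[0,0,0,0,0,0,1],[0,0,0,0,0,0,1],[0,0,0,0,0,0,1],[0,0,0,0,0,0,1]]]'
python3 -m crank '[[[0,0,-20,0,0,0,1],[0,0,-20,0,0,0,1],[0,0,-20,0,0,0,1],[0,0,-15,0,0,0,1],[0,0,-6,0,0,0,1],[0,0,0,0,0,0,1]]]'
python3 -m crank '[[[0,0,0,0,0,0,-1],[0,0,0,0,0,0,-1],[0,0,0,0,0,0,-1],[0,0,0,0,0,0,-1],[0,0,0,0,0,0,-1],[0,0,0,0,0,0,-1],[0,0,0,0,0,0,-1]]]'
python3 - <<'E'
from h import *
o=telemetry.get_obs();print(o['force'],o['opening'],o['position'])
im,d,cal=snap('wrist','w5.png');W=world(d,cal)
E
```

```text
time: 5.65
position: [0.492, 0.0755, 0.2068]
orientation: [[-0.0, 0.147, -0.989], [0.0, -0.989, -0.147], [-1.0, -0.0, 0.0]]
force: [-0.5, -0.9, -0.4]
opening: 0.846
time: 6.15
position: [0.4907, 0.0755, 0.1241]
orientation: [[-0.004, 0.147, -0.989], [-0.0, -0.989, -0.147], [-1.0, -0.001, 0.004]]
force: [0.3, 0.9, -0.7]
opening: 0.995
time: 6.73
position: [0.4925, 0.0782, 0.1276]
orientation: [[0.001, 0.147, -0.989], [0.006, -0.989, -0.147], [-1.0, -0.006, -0.002]]
force: [-1.8, 8.1, 5.7]
opening: 0.237
[-1.75191237  8.06950786  5.68922203] 0.2372121766321242 [0.49248563 0.07815076 0.12761252]
```

View pics/w5.png

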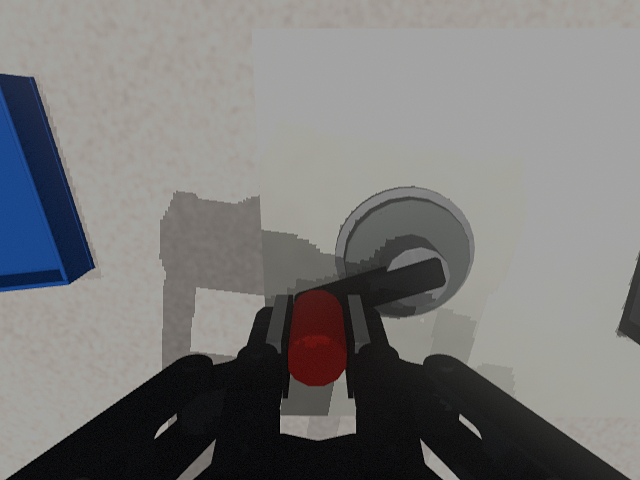

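```bash
python3 -m crank '[[[0,2.5,3,0,0,0,-1],[0,0,0,0,0,0,-1],[0,0,0,0,0,0,-1]]]'
python3 - <<'E'
import numpy as np
a=np.radians(117-10*np.arange(37));p=45*np.c_[np.cos(a),np.sin(a)];
print(' '.join('%d:[%.1f,%.1f]'%(117-10*i,*(np.round(p[i+1],1)-np.round(p[i],1))) for i in range(36)))
E
```

```text
time: 7.03
position: [0.4922, 0.0782, 0.1279]
orientation: [[0.001, 0.147, -0.989], [0.0, -0.989, -0.147], [-1.0, -0.0, -0.001]]
force: [5.5, 1.3, -7.9]
opening: 0.242
117:[7.2,2.9] 107:[7.7,1.7] 97:[7.9,0.2] 87:[7.7,-1.1] 77:[7.5,-2.4] 67:[6.9,-3.7] 57:[6.2,-4.8] 47:[5.2,-5.8] 37:[4.2,-6.7] 27:[2.9,-7.2] 17:[1.7,-7.7] 7:[0.2,-7.9] -3:[-1.1,-7.7] -13:[-2.4,-7.5] -23:[-3.7,-6.9] -33:[-4.8,-6.2] -43:[-5.8,-5.2] -53:[-6.7,-4.2] -63:[-7.2,-2.9] -73:[-7.7,-1.7] -83:[-7.9,-0.2] -93:[-7.7,1.1] -103:[-7.5,2.4] -113:[-6.9,3.7] -123:[-6.2,4.8] -133:[-5.2,5.8] -143:[-4.2,6.7] -153:[-2.9,7.2] -163:[-1.7,7.7] -173:[-0.2,7.9] -183:[1.1,7.7] -193:[2.4,7.5] -203:[3.7,6.9] -213:[4.8,6.2] -223:[5.8,5.2] -233:[6.7,4.2]
```

```bash
python3 -m crank '[[[1,0,-1.8,0,0,0,-1],[7.2,2.9,0,0,0,0,-1],[7.7,1.7,0,0,0,0,-1],[7.9,0.2,0,0,0,0,-1],[7.7,-1.1,0,0,0,0,-1],[7.5,-2.4,0,0,0,0,-1],[6.9,-3.7,0,0,0,0,-1],[0,0,0,0,0,0,-1]]]'
```

```text
time: 7.7
position: [0.5369, 0.0764, 0.1275]
orientation: [[-0.005, 0.147, -0.989], [0.002, -0.989, -0.147], [-1.0, -0.003, 0.005]]
force: [-4.9, 3.3, 3.6]
opening: 0.237
```

```bash
cat > t.py <<'E'
from h import *
o=telemetry.get_obs();p=np.array(o['position'])[:2]-[.5128,.0376];f=np.array(o['force'])
r=np.hypot(*p);u=p/r;t=np.array([u[1],-u[0]])
print('t %.2f ang %.1f r %.1f  Ftan %.1f Frad %.1f Fz %.1f op %.3f'%(o['time'],np.degrees(np.arctan2(p[1],p[0])),r*1000,f[:2]@t,f[:2]@u,f[2],o['opening']))
E
python3 -m crank '[[[6.2,-4.8,0,0,0,0,-1],[5.2,-5.8,0,0,0,0,-1],[4.2,-6.7,0,0,0,0,-1],[2.9,-7.2,0,0,0,0,-1],[1.7,-7.7,0,0,0,0,-1],[0.2,-7.9,0,0,0,0,-1],[-1.1,-7.7,0,0,0,0,-1],[-2.4,-7.5,0,0,0,0,-1],[-3.7,-6.9,0,0,0,0,-1]]]';python3 t.py
```

```text
time: 8.45
position: [0.552, 0.0161, 0.1276]
orientation: [[0.002, 0.147, -0.989], [0.006, -0.989, -0.147], [-1.0, -0.006, -0.003]]
force: [2.4, 10.2, -2.7]
opening: 0.24
t 8.45 ang -28.7 r 44.7  Ftan -10.1 Frad -2.8 Fz -2.7 op 0.240
```

```bash
python3 -m crank '[[[-4.8,-6.2,0,0,0,0,-1],[-5.8,-5.2,0,0,0,0,-1],[-6.7,-4.2,0,0,0,0,-1],[-7.2,-2.9,0,0,0,0,-1],[-7.7,-1.7,0,0,0,0,-1],[-7.9,-0.2,0,0,0,0,-1],[-7.7,1.1,0,0,0,0,-1],[-7.5,2.4,0,0,0,0,-1],[-6.9,3.7,0,0,0,0,-1]]]';python3 t.py
```

```text
time: 9.2
position: [0.4911, -0.0012, 0.1276]
orientation: [[0.007, 0.146, -0.989], [-0.003, -0.989, -0.146], [-1.0, 0.004, -0.006]]
force: [9.0, -2.7, -7.9]
opening: 0.237
t 9.20 ang -119.2 r 44.4  Ftan -9.2 Frad -2.1 Fz -7.9 op 0.237
```

```bash
python3 -m crank '[[[-6.2,4.8,0,0,0,0,-1],[-5.2,5.8,0,0,0,0,-1],[-4.2,6.7,0,0,0,0,-1],[-2.9,7.2,0,0,0,0,-1],[-1.7,7.7,0,0,0,0,-1],[-0.2,7.9,0,0,0,0,-1],[1.1,7.7,0,0,0,0,-1],[2.4,7.5,0,0,0,0,-1],[3.7,6.9,0,0,0,0,-1]]]';python3 t.py
```

```text
time: 9.95
position: [0.4737, 0.0604, 0.1275]
orientation: [[-0.006, 0.147, -0.989], [-0.006, -0.989, -0.147], [-1.0, 0.005, 0.007]]
force: [-7.5, -5.9, 4.1]
opening: 0.239
t 9.95 ang 149.8 r 45.3  Ftan -8.9 Frad 3.6 Fz 4.1 op 0.239
```

```bash
python3 -m crank '[[[4.8,6.2,0,0,0,0,-1],[5.8,5.2,0,0,0,0,-1],[6.7,4.2,0,0,0,0,-1],[7.2,2.9,0,0,0,0,-1],[7.7,1.7,0,0,0,0,-1],[7.9,0.2,0,0,0,0,-1],[7.7,-1.1,0,0,0,0,-1],[7.5,-2.4,0,0,0,0,-1],[6.9,-3.7,0,0,0,0,-1]]]';python3 t.py
```

```text
time: 10.7
position: [0.5359, 0.077, 0.1275]
orientation: [[-0.007, 0.148, -0.989], [0.002, -0.989, -0.148], [-1.0, -0.003, 0.006]]
force: [-8.7, 4.6, 4.0]
opening: 0.233
t 10.70 ang 59.5 r 45.7  Ftan -9.9 Frad -0.5 Fz 4.0 op 0.233
```

Now 45–60° per call, reading force each time.

```bash
python3 -m crank '[[[6.2,-4.8,0,0,0,0,-1],[5.2,-5.8,0,0,0,0,-1],[4.2,-6.7,0,0,0,0,-1],[2.9,-7.2,0,0,0,0,-1],[1.7,-7.7,0,0,0,0,-1],[0.2,-7.9,0,0,0,0,-1]]]';python3 t.py
```

```text
time: 11.2
position: [0.5579, 0.0383, 0.1275]
orientation: [[-0.002, 0.147, -0.989], [0.007, -0.989, -0.147], [-1.0, -0.007, 0.001]]
force: [-1.7, 9.8, 0.7]
opening: 0.236
t 11.20 ang 0.9 r 45.1  Ftan -9.8 Frad -1.6 Fz 0.7 op 0.236
```

```bash
python3 -m crank '[[[-1.1,-7.7,0,0,0,0,-1],[-2.4,-7.5,0,0,0,0,-1],[-3.7,-6.9,0,0,0,0,-1],[-4.8,-6.2,0,0,0,0,-1],[-5.8,-5.2,0,0,0,0,-1],[-6.7,-4.2,0,0,0,0,-1]]]';python3 t.py
```

```text
time: 11.7
position: [0.5357, -0.0005, 0.1276]
orientation: [[0.005, 0.147, -0.989], [0.004, -0.989, -0.147], [-1.0, -0.003, -0.006]]
force: [7.7, 7.1, -4.5]
opening: 0.237
t 11.70 ang -59.0 r 44.5  Ftan -10.3 Frad -2.1 Fz -4.5 op 0.237
```

```bash
python3 -m crank '[[[-7.2,-2.9,0,0,0,0,-1],[-7.7,-1.7,0,0,0,0,-1],[-7.9,-0.2,0,0,0,0,-1],[-7.7,1.1,0,0,0,0,-1],[-7.5,2.4,0,0,0,0,-1],[-6.9,3.7,0,0,0,0,-1]]]';python3 t.py
```

```text
time: 12.2
position: [0.4911, -0.0011, 0.1276]
orientation: [[0.007, 0.146, -0.989], [-0.003, -0.989, -0.146], [-1.0, 0.004, -0.006]]
force: [11.5, -4.4, -8.8]
opening: 0.238
t 12.20 ang -119.2 r 44.4  Ftan -12.2 Frad -1.8 Fz -8.8 op 0.238
```

```bash
python3 -m crank '[[[-6.2,4.8,0,0,0,0,-1],[-5.2,5.8,0,0,0,0,-1],[-4.2,6.7,0,0,0,0,-1],[-2.9,7.2,0,0,0,0,-1],[-1.7,7.7,0,0,0,0,-1],[-0.2,7.9,0,0,0,0,-1]]]';python3 t.py
```

```text
time: 12.7
position: [0.4679, 0.0372, 0.1275]
orientation: [[-0.002, 0.146, -0.989], [-0.008, -0.989, -0.146], [-1.0, 0.008, 0.003]]
force: [-2.2, -9.6, -0.8]
opening: 0.242
t 12.70 ang -179.5 r 44.9  Ftan -9.6 Frad 2.2 Fz -0.8 op 0.242
```

```bash
python3 -m crank '[[[1.1,7.7,0,0,0,0,-1],[2.4,7.5,0,0,0,0,-1],[3.7,6.9,0,0,0,0,-1],[4.8,6.2,0,0,0,0,-1],[5.8,5.2,0,0,0,0,-1],[6.7,4.2,0,0,0,0,-1]]]';python3 t.py
```

```text
time: 13.2
position: [0.4917, 0.078, 0.1275]
orientation: [[-0.004, 0.147, -0.989], [-0.001, -0.989, -0.147], [-1.0, 0.0, 0.004]]
force: [-4.9, 0.4, 1.3]
opening: 0.24
t 13.20 ang 117.5 r 45.6  Ftan -4.2 Frad 2.6 Fz 1.3 op 0.240
```

Ftan fell to −4 N, which is ambiguous. I'll probe another 20°.

```bash
python3 -m crank '[[[7.2,2.9,0,0,0,0,-1]]]';python3 t.py;python3 -m crank '[[[7.7,1.7,0,0,0,0,-1]]]';python3 t.py
```

```text
time: 13.28
position: [0.5001, 0.0814, 0.1276]
orientation: [[-0.001, 0.147, -0.989], [0.0, -0.989, -0.147], [-1.0, -0.0, 0.001]]
force: [-0.4, 0.8, -0.5]
opening: 0.238
t 13.28 ang 106.1 r 45.6  Ftan -0.1 Frad 0.9 Fz -0.5 op 0.238
time: 13.37
position: [0.5085, 0.0831, 0.1276]
orientation: [[0.0, 0.147, -0.989], [0.0, -0.989, -0.147], [-1.0, -0.0, -0.0]]
force: [-0.2, 0.1, -0.3]
opening: 0.239
t 13.37 ang 95.4 r 45.7  Ftan -0.2 Frad 0.2 Fz -0.3 op 0.239
```

The resistance is gone: under 0.3 N while moving, about 20° past the drop and 80° at most. I stop and release the knob.

```bash
python3 -m crank '[[[0,0,0,0,0,0,-1],[0,0,0,0,0,0,-1]]]';python3 t.py; python3 -m crank '[[[0,0,0,0,0,0,1],[0,0,0,0,0,0,1],[0,0,0,0,0,0,1],[0,0,0,0,0,0,1],[0,0,0,0,0,0,1],[0,0,0,0,0,0,1],[0,0,20,0,0,0,1],[0,0,30,0,0,0,1],[0,0,30,0,0,0,1],[0,0,30,0,0,0,1],[0,0,10,0,0,0,1],[0,0,0,0,0,0,1]]]'
python3 - <<'E'
from h import *
o=telemetry.get_obs();print(o['time'],o['position'],o['opening'],o['force'])
im,d,cal=snap('wrist','w6.png');W=world(d,cal);z=W[...,2]
for q in viewer.outline_of('crank_knob','wrist')[:2]:
    m=q['pixels']&(z>.183)&(z<.192);p=W[m];print(q['score'],m.sum(),p.mean(0) if m.any() else 0)
E
```

```text
time: 13.53
position: [0.5087, 0.083, 0.1276]
orientation: [[0.001, 0.147, -0.989], [0.001, -0.989, -0.147], [-1.0, -0.001, -0.001]]
force: [0.7, 3.3, 1.3]
opening: 0.239
t 13.53 ang 95.2 r 45.6  Ftan 1.0 Frad 3.2 Fz 1.3 op 0.239
time: 14.53
position: [0.5099, 0.0826, 0.2513]
orientation: [[0.007, 0.147, -0.989], [0.0, -0.989, -0.147], [-1.0, 0.001, -0.007]]
force: [0.5, -0.1, 0.4]
opening: 1.0
14.5333 [0.50986776 0.08261916 0.25132885] 0.9998768730222161 [ 0.50859236 -0.09473381  0.36012429]
0.66 813 [0.50886285 0.08292251 0.18653172]
```

```bash
python3 -m crank '[[[4,-30.6,0,0,0,0,1],[4,-30.6,0,0,0,0,1],[4,-30.6,0,0,0,0,1],[4,-30.6,0,0,0,0,1],[4,-30.6,0,0,0,0,1],[3.5,-30.5,0,0,0,0,1],[0,0,-20,0,0,0,1],[0,0,-20,0,0,0,1],[0,0,0,0,0,0,1],[0,0,0,0,0,0,1]]]'
python3 - <<'E'
from h import *
o=telemetry.get_obs();print(o['time'],o['position'],np.round(o['orientation'],3)[:,1],o['force'])
im,d,cal=snap('wrist','w7.png');W=world(d,cal);z=W[...,2]
for q in viewer.outline_of('cassette','wrist')[:1]:
    m=q['pixels']&(d>0);print(q['score'],q['position'],m.sum())
    for a,b in((.159,.170),(.136,.145)):
        k=cv2.morphologyEx((m&(z>a)&(z<b)).astype(np.uint8),cv2.MORPH_OPEN,np.ones((3,3)))>0
        p=W[k];print(cv2.minAreaRect((p[:,:2]*1000).astype(np.float32)),np.median(p[:,2]),k.sum())
E
```

```text
time: 15.47
position: [0.5293, -0.1003, 0.2034]
orientation: [[-0.007, 0.147, -0.989], [0.002, -0.989, -0.147], [-1.0, -0.003, 0.006]]
force: [-0.3, -0.2, -0.1]
opening: 1.001
15.4667 [ 0.52934634 -0.10028458  0.2033547 ] [ 0.147 -0.989 -0.003] [-0.26541258 -0.20292019 -0.13340204]
0.88 [319.4, 226.5] 8947
((533.2906494140625, -100.5582275390625), (59.763641357421875, 13.984192848205566), 7.935591697692871) 0.16360855913548594 2282
((532.9508666992188, -100.35547637939453), (90.04583740234375, 42.0340690612793), 8.463092803955078) 0.13968257063994527 6158
```

View pics/w7.png

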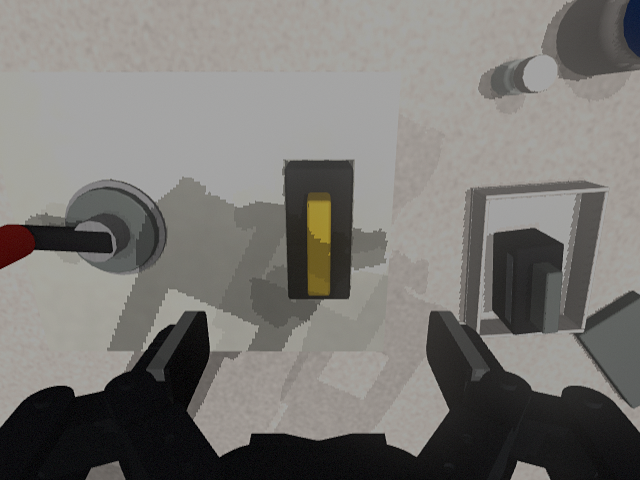

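The wrist picture shows the yellow rib at (319,245), centred between the open fingers and parallel to them.

```bash
python3 -m crank '[[[0,0,0,0,0,0,1],[0,0,0,0,0,0,1]]]'; python3 -c "
from h import *
o=telemetry.get_obs();print(o['position'],o['joint_vel'])"
```

```text
time: 15.73
position: [0.5321, -0.1007, 0.2085]
orientation: [[0.002, 0.148, -0.989], [-0.001, -0.989, -0.148], [-1.0, 0.001, -0.002]]
force: [0.5, 0.8, 0.7]
opening: 1.001
[ 0.53207572 -0.10071887  0.20848087] [-0.0024479  -0.00070139  0.00028838  0.00070724 -0.00032243  0.00055408]
```

```bash
python3 -m crank '[[[1,0,-25,0,0,0,1],[0,0,-25,0,0,0,1],[0,0,-20,0,0,0,1],[0,0,-15,0,0,0,1],[0,0,-8,0,0,0,1],[0,0,0,0,0,0,1],[0,0,0,0,0,0,1],[0,0,0,0,0,0,1]]]'
python3 -m crank '[[[0,0,0,0,0,0,-1],[0,0,0,0,0,0,-1],[0,0,0,0,0,0,-1],[0,0,0,0,0,0,-1],[0,0,0,0,0,0,-1],[0,0,0,0,0,0,-1],[0,0,0,0,0,0,-1],[0,0,0,0,0,0,-1]]]'
python3 - <<'E'
from h import *
o=telemetry.get_obs();print(o['time'],o['position'],o['opening'],o['force'])
snap('wrist','w8.png')
E
```

```text
time: 16.4
position: [0.5336, -0.1012, 0.116]
orientation: [[0.003, 0.147, -0.989], [-0.001, -0.989, -0.147], [-1.0, 0.001, -0.003]]
force: [-0.5, -0.6, 0.4]
opening: 1.001
time: 17.07
position: [0.5326, -0.1009, 0.1144]
orientation: [[0.0, 0.147, -0.989], [-0.0, -0.989, -0.147], [-1.0, 0.0, -0.0]]
force: [-0.1, 0.8, 0.8]
opening: 0.151
17.0667 [ 0.53255473 -0.10087092  0.11439695] 0.1514576321550184 [-0.13813956  0.76955302  0.769758  ]
```

View pics/w8.png

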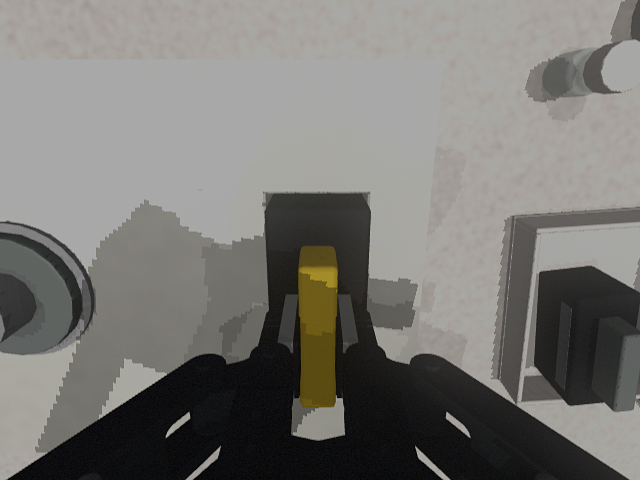

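```bash
python3 -m crank '[[[0,0,5,0,0,0,-1],[0,0,8,0,0,0,-1],[0,0,10,0,0,0,-1],[0,0,10,0,0,0,-1],[0,0,10,0,0,0,-1],[0,0,12,0,0,0,-1],[0,0,15,0,0,0,-1],[0,0,15,0,0,0,-1],[0,0,15,0,0,0,-1],[0,0,15,0,0,0,-1],[0,0,15,0,0,0,-1],[0,0,5,0,0,0,-1]]]'
python3 - <<'E'
from h import *
im,d,cal=snap('scene','s9.png')
cv2.imwrite('pics/s9c.png',cv2.resize(cv2.cvtColor(im[80:320,260:560],cv2.COLOR_RGB2BGR),None,fx=2,fy=2))
E
```

```text
time: 18.12
position: [0.5337, -0.1013, 0.2533]
orientation: [[0.005, 0.147, -0.989], [-0.002, -0.989, -0.147], [-1.0, 0.003, -0.005]]
force: [0.5, 0.3, -1.0]
opening: 0.145
```

View pics/s9c.png

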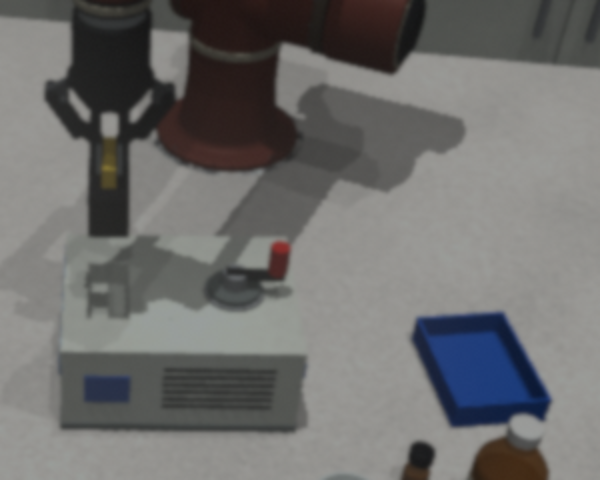

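The scene picture shows the cassette held upright, clear of the well. I carry it to the tray.

```bash
python3 -m crank '[[[-1,8,0,0,0,0.0046,-1],[-2,14,0,0,0,0.0046,-1],[-2.1,18,0,0,0,0.0046,-1],[-2.1,18,0,0,0,0.0046,-1],[-2.1,18,0,0,0,0.0046,-1],[-2.1,18,0,0,0,0.0046,-1],[-2.1,18,0,0,0,0.0046,-1],[-2.1,18,0,0,0,0.0046,-1],[-2.1,18,0,0,0,0.0046,-1],[-2.1,18,0,0,0,0.0046,-1],[-2.1,18,0,0,0,0.0046,-1],[-2.1,18,0,0,0,0.0046,-1]]]'
python3 -m crank '[[[-2.3,20,0,0,0,0.0046,-1],[-2.3,20,0,0,0,0.0046,-1],[-2.3,20,0,0,0,0.0046,-1],[-2.3,20,0,0,0,0.0046,-1],[-2.3,20,0,0,0,0.0046,-1],[-2.3,20,0,0,0,0.0046,-1],[-2.3,20,0,0,0,0.0046,-1],[-2.3,20,0,0,0,0.0046,-1],[-2.3,20,0,0,0,0.0046,-1],[-2.3,20,0,0,0,0.0046,-1],[-2,18,0,0,0,0.0046,-1],[-1.9,12,0,0,0,0.0046,-1]]]'
python3 -m crank '[[[0,0,0,0,0,0,-1],[0,0,0,0,0,0,-1],[0,0,0,0,0,0,-1]]]'
python3 - <<'E'
from h import *
o=telemetry.get_obs();print(o['time'],o['position'],o['opening'],o['force'])
im,d,cal=snap('wrist','w10.png');W=world(d,cal);z=W[...,2]
for q in viewer.outline_of('tray_blue','wrist')[:1]:
    p=W[q['pixels']&(z>.03)&(z<.04)];print(q['score'],cv2.minAreaRect((p[:,:2]*1000).astype(np.float32)))
E
```

```text
time: 19.17
position: [0.5069, 0.1031, 0.2475]
orientation: [[-0.003, 0.203, -0.979], [0.0, -0.979, -0.203], [-1.0, -0.001, 0.003]]
force: [0.4, -1.3, -2.2]
opening: 0.149
time: 20.17
position: [0.4795, 0.3332, 0.2475]
orientation: [[-0.003, 0.257, -0.966], [-0.001, -0.966, -0.257], [-1.0, -0.0, 0.003]]
force: [-0.7, -0.6, -2.6]
opening: 0.149
time: 20.42
position: [0.4812, 0.3307, 0.2486]
orientation: [[-0.001, 0.255, -0.967], [-0.001, -0.967, -0.255], [-1.0, 0.001, 0.001]]
force: [0.2, -0.0, -2.1]
opening: 0.147
20.4167 [0.48115186 0.33066311 0.24864046] 0.14708420444476927 [ 0.24932679 -0.03487253 -2.11784455]
0.64 ((510.36456298828125, 339.4647521972656), (85.6493148803711, 109.86424255371094), 14.98901081085205)
```

View pics/w10.png

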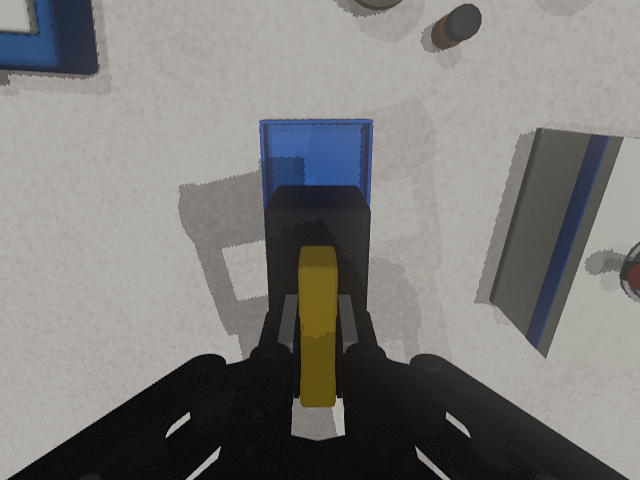

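```bash
python3 -m crank '[[[0,0,-10,0,0,0,-1],[0,0,-20,0,0,0,-1],[0,0,-25,0,0,0,-1],[0,0,-25,0,0,0,-1],[0,0,-25,0,0,0,-1],[0,0,-25,0,0,0,-1],[0,0,-25,0,0,0,-1],[0,0,-20,0,0,0,-1],[0,0,-15,0,0,0,-1],[0,0,-10,0,0,0,-1],[0,0,-8,0,0,0,-1],[0,0,-4,0,0,0,-1]]]'
python3 -m crank '[[[0,0,0,0,0,0,-1],[0,0,-2,0,0,0,-1],[0,0,-2,0,0,0,-1],[0,0,0,0,0,0,-1],[0,0,0,0,0,0,-1]]]'
```

```text
time: 21.52
position: [0.4812, 0.3306, 0.036]
orientation: [[-0.001, 0.254, -0.967], [-0.001, -0.967, -0.254], [-1.0, 0.0, 0.001]]
force: [0.4, 0.6, -2.6]
opening: 0.152
time: 21.93
position: [0.4819, 0.3314, 0.0338]
orientation: [[0.001, 0.255, -0.967], [0.0, -0.967, -0.255], [-1.0, -0.0, -0.001]]
force: [0.1, 0.0, -1.0]
opening: 0.154
```

```bash
python3 -m crank '[[[0,0,-1,0,0,0,-1],[0,0,0,0,0,0,-1],[0,0,0,0,0,0,-1]]]'; python3 -m crank '[[[0,0,-1.5,0,0,0,-1],[0,0,0,0,0,0,-1],[0,0,0,0,0,0,-1]]]'
```

```text
time: 22.18
position: [0.4816, 0.3311, 0.0323]
orientation: [[0.0, 0.255, -0.967], [0.0, -0.967, -0.255], [-1.0, 0.0, -0.0]]
force: [-0.2, 0.0, -2.0]
opening: 0.149
time: 22.43
position: [0.4814, 0.3311, 0.0305]
orientation: [[-0.0, 0.255, -0.967], [-0.0, -0.967, -0.255], [-1.0, 0.0, 0.0]]
force: [-0.5, 1.3, -2.9]
opening: 0.15
```

```bash
python3 -m crank '[[[0,0,-1.5,0,0,0,-1],[0,0,0,0,0,0,-1],[0,0,0,0,0,0,-1]]]'; python3 -m crank '[[[0,0,-1,0,0,0,-1],[0,0,0,0,0,0,-1],[0,0,0,0,0,0,-1]]]'
```

```text
time: 22.68
position: [0.4815, 0.3311, 0.029]
orientation: [[-0.0, 0.255, -0.967], [-0.0, -0.967, -0.255], [-1.0, 0.0, 0.0]]
force: [0.9, -0.2, -2.8]
opening: 0.151
time: 22.93
position: [0.4817, 0.3313, 0.0284]
orientation: [[0.0, 0.255, -0.967], [0.0, -0.967, -0.255], [-1.0, -0.0, -0.0]]
force: [0.6, -0.1, -1.4]
opening: 0.155
```

Down another 1 mm to feel contact.

```bash
python3 -m crank '[[[0,0,-1,0,0,0,-1],[0,0,0,0,0,0,-1],[0,0,0,0,0,0,-1]]]'; python3 t.py
```

```text
time: 23.18
position: [0.4817, 0.3314, 0.0283]
orientation: [[0.0, 0.255, -0.967], [0.0, -0.967, -0.255], [-1.0, -0.0, -0.0]]
force: [-3.3, -0.8, 4.9]
opening: 0.152
t 23.18 ang 96.0 r 295.4  Ftan -3.3 Frad -0.5 Fz 4.9 op 0.152
```

Contact: the floor now carries the cassette, at the predicted height. I release and retreat straight up.

```bash
python3 -m crank '[[[0,0,0.5,0,0,0,-1],[0,0,0,0,0,0,1],[0,0,0,0,0,0,1],[0,0,0,0,0,0,1],[0,0,0,0,0,0,1],[0,0,0,0,0,0,1],[0,0,0,0,0,0,1],[0,0,0,0,0,0,1],[0,0,15,0,0,0,1],[0,0,25,0,0,0,1],[0,0,35,0,0,0,1],[0,0,35,0,0,0,1]]]'
python3 -m crank '[[[0,0,35,0,0,0,1],[-10,0,30,0,0,0,1],[-15,-15,20,0,0,0,1],[-20,-25,10,0,0,0,1],[-20,-30,0,0,0,0,1],[-20,-30,0,0,0,0,1],[-10,-20,0,0,0,0,1],[0,0,0,0,0,0,1],[0,0,0,0,0,0,1]]]'
python3 - <<'E'
from h import *
o=telemetry.get_obs();print(o['time'],o['position'],o['opening'],o['force'])
im,d,cal=snap('scene','s11.png');W=world(d,cal);z=W[...,2]
cv2.imwrite('pics/s11c.png',cv2.resize(cv2.cvtColor(im[120:360,280:580],cv2.COLOR_RGB2BGR),None,fx=2,fy=2))
im,d,cal=snap('top','t11.png');W=world(d,cal);z=W[...,2]
k=((abs(W[...,0]-.48)<.06)&(abs(W[...,1]-.331)<.04))
for a,b in((.073,.085),(.048,.06)):
    m=k&(z>a)&(z<b)
    if m.sum()>5:print(cv2.minAreaRect((W[m][:,:2]*1000).astype(np.float32)),np.percentile(z[m],[5,50,95]),m.sum())
E
```

```text
time: 24.18
position: [0.4805, 0.3306, 0.1376]
orientation: [[-0.003, 0.255, -0.967], [-0.001, -0.967, -0.255], [-1.0, 0.001, 0.003]]
force: [0.5, -0.2, 0.8]
opening: 0.997
time: 24.93
position: [0.3865, 0.2107, 0.2331]
orientation: [[0.002, 0.254, -0.967], [0.001, -0.967, -0.254], [-1.0, -0.0, -0.002]]
force: [0.6, -0.2, 0.1]
opening: 0.999
24.9333 [0.38648204 0.2106696  0.23305286] 0.9985322019510579 [ 0.58043553 -0.20324847  0.09262144]
((482.6323547363281, 329.8937072753906), (60.28733444213867, 14.672341346740723), 16.05661964416504) [0.07456413 0.07752593 0.08114239] 171
((482.7555236816406, 329.9397888183594), (90.40982818603516, 43.23671340942383), 14.680014610290527) [0.04993674 0.05370177 0.05750527] 439
```

View pics/s11c.png

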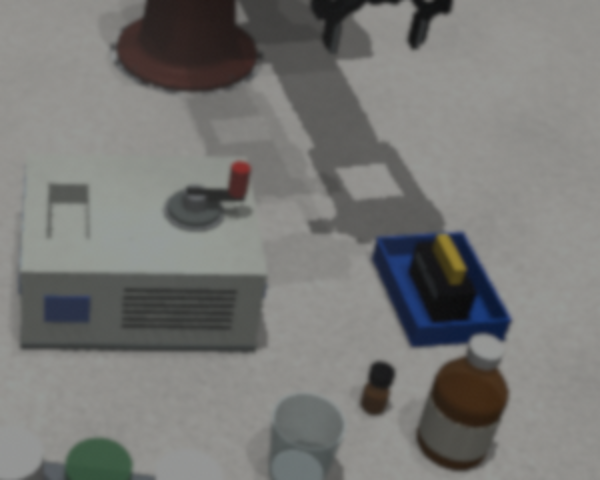

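View pics/t11.png

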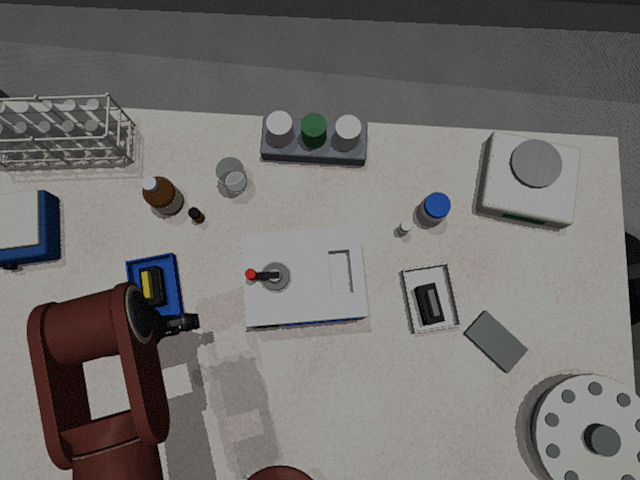

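Both pictures show the cassette upright in the blue tray, top view (150,285), with the well empty, the other things in place and the gripper clear. I hand in.

```bash
python3 -c "
from station import sign_off
print(sign_off())"
```

```text
the job is handed in; nothing more can be done
None
```

The tape is wound to its release and the cassette stands upright in the blue tray. I handed the job in at about 25 s; no verdict was reported.

- **Winding:** I turned the crank clockwise by the gripped knob. The drag was about 9–12 N until roughly two turns. It then read 4 N, and fell below 0.3 N over the next 20°. I stopped there, about 20° and at most 80° past the release. After I let go, the knob was still where I had left it.
- **Cassette:** I gripped it by the yellow rib, lifted it straight out, carried it upright and lowered it in small steps. At release the floor was carrying it, with 5 N felt at the predicted height.
- **Last checks:** The cassette is about 3 mm from the tray's centre and aligned with it. Its grip top reads 77.5 mm against 78 mm expected. The well is empty, the other things look unmoved, and the gripper is open and clear, with only noise on the force reading.
- **What went wrong or disagreed:**
  - My first grasp of the knob missed. The real finger tips sit about 28 mm above the reported TCP, so the fingers shut on top of the knob at about 6 N. I corrected for this offset from then on.
  - The tail joint cannot be read, so the release rests only on the felt drop.

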